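Switch on the wood-burning bench

TASK

Switch on the wood-burning bench: first slowly press the round key on the long, low bench power box until it snaps over and stays in, then do the same with the round key on the wood-burning station, the taller box with the dial. Press gently, easing off when you feel the snap rather than ramming the key against its stop, and leave the square keys alone, they stay soft and switch nothing.

Things in the scene. Friction and masses are not known exactly. Their poses are not given: they have to be found in the camera images.
- power_round: Round black cap, 36 mm across, on the power box (grey, 90 mm deep (x), 180 long (y), 50 high), 40 mm from its centre towards +y. Top 64 mm above the bench, 10 above the cap's steel collar. Stroke 9 mm: 1 N rising to 4 N at 2.5 mm, gone by 5.5 mm, where it snaps to its rigid stop and stays; let go before, it springs up. Press near the centre at 10-30 mm/s. Origin: centre of its top; z up, x, y as the box.
- power_square: Square black key cap, 30 mm wide, flat, on the same power box, 80 mm from the round key towards the box's -y end, its top at the same height. Stays soft: 1 to 2 N down its 9 mm stroke, no snap, springs back up. Not wanted. Origin: centre of its top; z up, x, y as the box.
- burner_round: Round black cap, 36 mm across, on the station (aluminium, 130 mm deep (x), 160 long (y), 80 high, grey dial in front), 30 mm from its centre to +x, 38 to -y. Top 94 mm above the bench, 10 above the cap's steel collar. Stroke 9 mm: 1 N rising to 4 N at 2.5 mm, gone by 5.5 mm, where it snaps to its rigid stop and stays; let go before, it springs up. Press near the centre at 10-30 mm/s. Origin: centre of its top; z up, x, y as the box.
- burner_square: Square black key cap, 30 mm wide, flat, on the same station, 76 mm from its round key towards the station's +y end, its top at the same height. Stays soft: 1 to 2 N down its 9 mm stroke, no snap, springs back up. Not wanted. Origin: centre of its top; z up, x, y as the box.
Not all that is in view belongs to the job. What is shaped like the part that bears burner_round but purple or red is not meant.

How it is judged (in metres and radians):
On the way, in this order (a step that is already met when the one before it is completed fails the run):
1. the round key of the bench power box has snapped in (height (world z) of power_round below 0.0565 m), for 0.2 s.
2. then the round key of the wood-burning station has snapped in (height (world z) of burner_round below 0.0865 m), for 0.2 s.
At the end, for the whole second after the job is handed in: Both round keys have snapped over and stay in, at least 7.5 mm below their starting height, pressed in the order power box, then station; both square keys are up (within 2 mm) (height (world z) of power_round below 0.0565 m and height (world z) of burner_round below 0.0865 m and not (height (world z) of power_square below 0.062 m) and not (height (world z) of burner_square below 0.092 m)); the robot touches nothing.
It fails at once if a square key was pushed in by more than 5 mm (height (world z) of power_square below 0.059 m or height (world z) of burner_square below 0.089 m).
It fails at once if a round key was rammed (pressed with more than 40 N) (contact force between any of power_round, burner_round and anything else above 40 N).
It fails at once if a round key was punched in fast (more than 0.15 m/s) instead of being pressed slowly (linear speed of any of power_round, burner_round above 0.15 m/s).
It also fails if it takes over 58 s, if anything falls off the work surface, if the arm or the gripper's body presses on something with over 40 N, if the wrist force passes 120 N, or if a joint passes its speed limit or range.

ROBOT

A 6-joint arm with a two-finger parallel gripper is mounted at the origin on the work surface. World frame = base frame: x ahead of the robot, y to its left, z up, the work surface at z = 0. Lengths are in mm, angles in degrees, forces in N, time in s.
With the tool pointing down it reaches from about 350 to 850 mm from the base axis. Payload 8.1 kg.
Tool frame: the origin (TCP) lies on the centre line of the jaws, within the pads' length; the fingertips stand 19 mm ahead of it and the grasp point (between the pads) is the TCP; z points along the fingers, y is the line along which they close (so a half turn about z gives the same grasp; the last joint's range is limited). The gripper opens to 85 mm and grips with 20 to 120 N. Pads are 22 mm wide; open, the fingers measure 114 mm over their backs; the gripper's body (76 mm by 85 mm) begins 54 mm behind the grasp point. The pads swing forward as they close: fully open they stand 13 mm farther back than shut.
Start: joints at [-78.289, 7.471, 85.268, -0, 87.261, -4.893], TCP at [171.477, -574.979, 250.292] pointing down, gripper open.
Joint ranges: [-169.43, 169.43], [-51.17, 129.36], [1.28, 143.12], [-76.62, 256.62], [0, 156.53], [-152.29, 152.29]. Speed limits (degrees/s): [136.94, 136.94, 159.86, 180, 180, 180].

INTERFACE

Orientations are given as [roll, pitch, yaw] about the fixed x, y, z axes, in that order (R = Rz(yaw) Ry(pitch) Rx(roll)).
In Python, from bench import r gives the robot as it stands. The module is installed in compiled form; this text tells all that it offers.
- The arm moves only by the tool servo_tool, never from a script. Its arguments are lists of equal length, an entry for each row: "fingers": the finger opening in m, from 0 to 0.0854; "linear": the shift along the tool's x, y, z in m, a list of three; "rotation": the turn, a rotation vector about the tool's x, y, z in degrees, a list of three. A call has 1 to 10 rows; each row is the pose to reach, as a shift and turn from the pose commanded when the call began, along the tool's axes at that moment; what a row does not reach only later rows make up. A row lasts 1/10 s, in which the tool goes at most 50 mm and 8.59 degrees, less where a joint would pass 70% of its speed; a pose out of reach is approached as far as the arm can. A call with a gripper value outside its range is refused whole. The fingers move at their own pace and stop on an object; "force" is the grip in N (left out, the last holds). Time passes only in rows, so rows that repeat a pose let the fingers close. It gives the time, the measured TCP pose, the force, the opening and the grip force at its end, in the units of the state.
- r.sense(): the state, without advancing time (a new reading comes with each control period).
- r.snapshot(name): name is "scene" or "side" or "wrist"; returns a dict with "frame" (384x512x3 uint8, red, green, blue), "fx", "fy", "cx", "cy" (pixels), "k1" (the pictures are not rectified: a ray, as slopes to the right and down, at radius r is drawn at 1 + k1 r^2 times it, then the intrinsics apply), "camera_from_world" (4x4, takes a point from world to camera coordinates). Camera axes: x right, y up, looking along -z (the intrinsics and any distortion apply to the point x, -y, -z); pixel columns grow to the right and rows downward; lengths in mm; the calibration is good to about 2 mm. A picture is of the moment at which its call begins. There is no depth.
- r.hand_in(): hands the job in; it is judged then, once.
The state is a dict: "time": time; "joint_pos": joint angles; "qd": joint speeds; "joint_efforts": joint torques, N m; "tool_pos": TCP position; "tcp_rot": TCP orientation; "ft_force": force on the tool from outside, world axes, zero at the start; "wrist_torque": the same for the moment, N m; "finger_gap": finger opening in mm; "grip_force": force on a finger pad.
Only numpy, scipy, OpenCV 4.12 (cv2) and the standard library are available. Lean on these libraries where they do the work, as an engineer would, in place of code of your own. Each camera call takes 0.05 s, during which the arm holds its last target. There are 200 camera calls.

## Working session

There is one attempt and no reset: what is moved stays moved. The work goes in short steps, Python scripts to look and compute and a tool call to move; the robot and the scene stay as the last step left them, time stands still between calls to the robot, and variables do not carry over. Pictures are saved under pics/ and viewed, at most 10 in all, crops included, and the job is handed in when it is done.

Besides the shell and the picture viewer there is one more tool, called after "Emit:" in YAML: its name, and indented under it one key for each argument. servo_tool: Moves the arm, as the interface text tells. Its arguments: {"type":"object","properties":{"fingers":{"type":"array","items":{"type":"number"}},"linear":{"type":"array","items":{"type":"array","items":{"type":"number"}}},"rotation":{"type":"array","items":{"type":"array","items":{"type":"number"}}},"force":{"type":"number"}},"required":["fingers","linear","rotation"]}

```bash
mkdir -p pics; cat > h.py <<'E'
import numpy as np, cv2
def ray(s,u,v):
    d=np.array([(u-s['cx'])/s['fx'],(v-s['cy'])/s['fy']]);x=d.copy()
    for _ in range(30): x=d/(1+s['k1']*(x@x))
    T=np.array(s['camera_from_world']);R=T[:3,:3]
    return -R.T@T[:3,3], R.T@np.array([x[0],-x[1],-1])
def at(s,u,v,z):
    o,d=ray(s,u,v);return (o+d*(z-o[2])/d[2]).round(1)
def px(s,p):
    T=np.array(s['camera_from_world']);c=T[:3,:3]@np.array(p)+T[:3,3]
    x=np.array([c[0],-c[1]])/-c[2];x=x*(1+s['k1']*(x@x))
    return (x*[s['fx'],s['fy']]+[s['cx'],s['cy']]).round(1)
E
python3 - <<'E'
from bench import r
import cv2,pickle
for n in("scene","side","wrist"):
    s=r.snapshot(n);pickle.dump(s,open(n+'.pkl','wb'));cv2.imwrite(f'pics/{n}.png',cv2.resize(s['frame'][:,:,::-1],None,fx=1.5,fy=1.5,interpolation=cv2.INTER_CUBIC))
print(r.sense())
E
```

```text
{'time': 0.15, 'joint_pos': array([-7.82877095e+01,  7.50380437e+00,  8.53151787e+01,  1.43244897e-03,
        8.72615825e+01, -4.89162807e+00]), 'qd': array([ 0.04717275, -0.18856984, -0.03168843,  0.02164056,  0.00322753,
        0.01906588]), 'joint_efforts': array([ 1.40151424e-03, -5.70063686e+01, -5.01157808e+01, -2.76513379e-05,
        9.61143931e-03, -3.21854679e-05]), 'tool_pos': array([ 171.41631124, -574.58222863,  249.49738989]), 'tcp_rot': array([-1.79919850e+02, -8.29543579e-03,  1.66038433e+01]), 'ft_force': array([ 0.30804439, -0.92014985, -0.56777554]), 'wrist_torque': array([0.02630636, 0.02306091, 0.05393593]), 'grip_force': 0.0, 'finger_gap': 85.5115443858623}
```

View pics/scene.png

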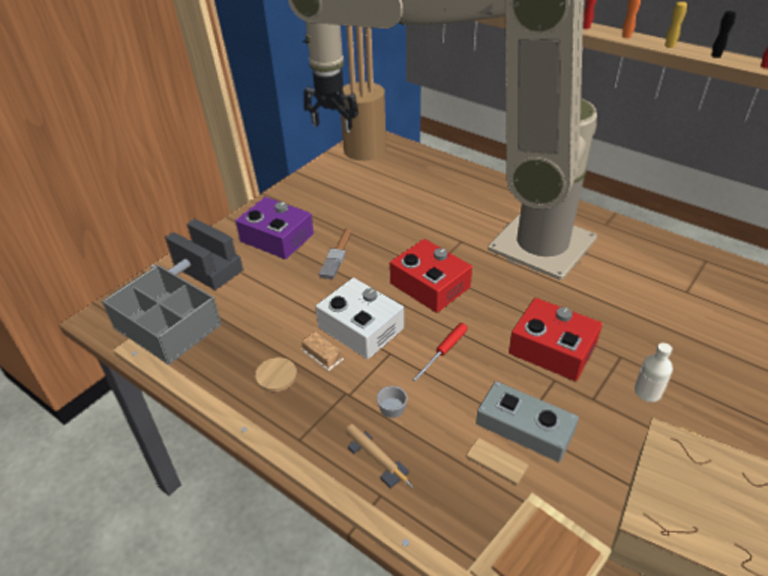

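View pics/side.png

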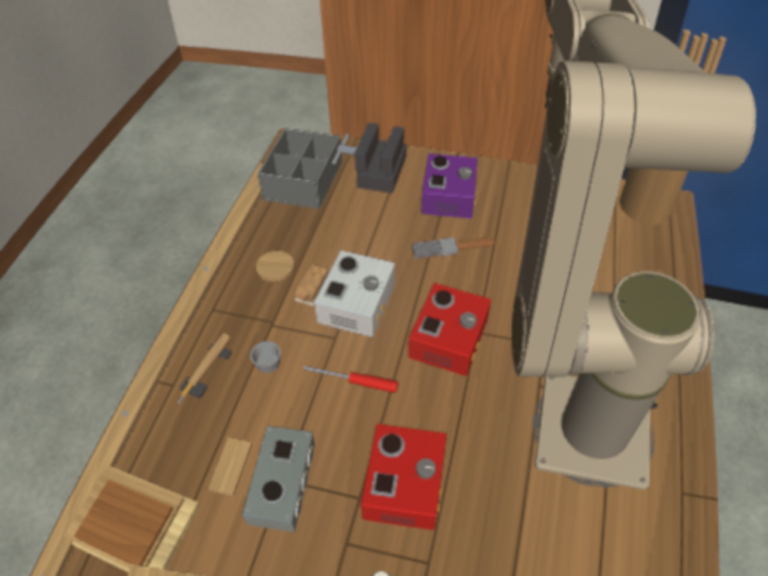

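Round-cap candidates in the scene picture (shown at 1.5x):
- Grey power box: round (548,419), square (509,401).
- Aluminium station: round (339,303), square (363,318).
- Decoy stations: red (411,260), red (537,326) and purple (255,216).

I choose the grey box at (548,419) and then the aluminium station at (339,303). In the side picture these are at (272,491) and (348,264). Next I refine the pixels and check a crop.

```bash
python3 - <<'E'
import pickle,cv2,numpy as np
from h import *
S={n:pickle.load(open(n+'.pkl','rb')) for n in('scene','side')}
C={'pr':(64,(548,419),(272,491)),'ps':(64,(509,401),(283,450)),'br':(94,(339,303),(348,264)),'bs':(94,(363,318),(336,290))}
tiles=[]
for k,(z,*uv) in C.items():
  for n,(u,v) in zip(S,uv):
    s=S[n];g=cv2.cvtColor(s['frame'],cv2.COLOR_RGB2GRAY);u/=1.5;v/=1.5
    m=(g<50).astype('uint8');N,l,st,c=cv2.connectedComponentsWithStats(m)
    L=l[int(round(v)),int(round(u))];cc=c[L];
    print(k,n,st[L],cc.round(1),at(s,*cc,z))
    if k[1]=='r':
      p=s['frame'][int(v)-32:int(v)+32,int(u)-45:int(u)+45,::-1]
      tiles.append(cv2.resize(p,None,fx=4.4,fy=4.4,interpolation=cv2.INTER_CUBIC))
cv2.imwrite('pics/crop.png',np.vstack([np.hstack(tiles[:2]),np.hstack(tiles[2:])]))
E
```

```text
pr scene [360 274  11  10  88] [364.7 278.7] [562.8 287.5  64. ]
pr side [176 322  11  11  99] [181.1 326.8] [554.  290.9  64. ]
ps scene [334 263  11  10  75] [339.2 267.7] [571.3 208.6  64. ]
ps side [183 295  11   9  76] [188.1 299.2] [562.7 210.6  64. ]
br scene [221 198   9   8  55] [225.  201.6] [ 574.4 -231.5   94. ]
br side [228 173   8   6  36] [231.7 175.5] [ 565.5 -228.1   94. ]
bs scene [236 208  11   8  54] [241.2 211.6] [ 579.5 -156.7   94. ]
bs side [220 189   8   7  36] [223.3 192.1] [ 571.2 -153.1   94. ]
```

View pics/crop.png

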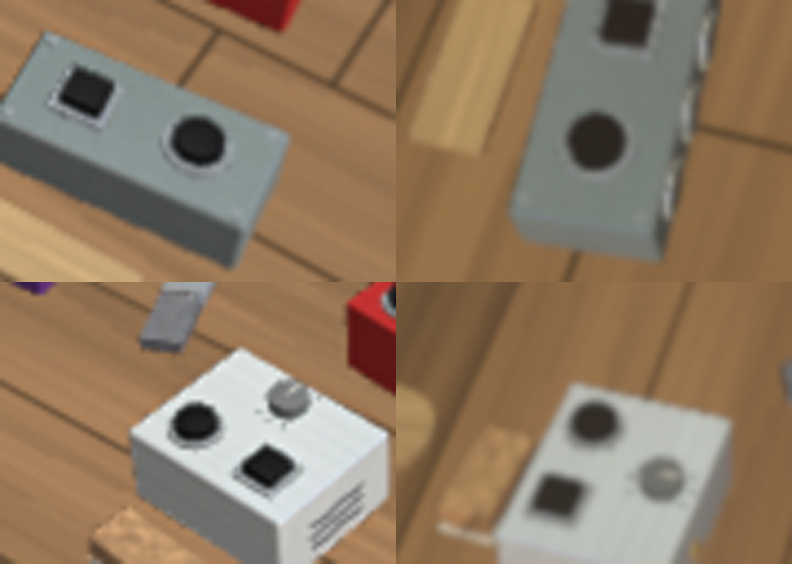

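The crop confirms both targets: the round cap at the far end from the square on the grey box, and the round cap on the aluminium station. The two views differ by about 9 mm, so I'll refine with the wrist camera from above. First stop is above the station, with the fingers closing on the way.

Emit:
servo_tool:
  fingers: [0, 0, 0, 0, 0, 0, 0, 0, 0, 0]
  linear:
    - [0.045, -0.022, 0]
    - [0.09, -0.044, 0]
    - [0.135, -0.067, 0]
    - [0.18, -0.09, 0]
    - [0.225, -0.112, 0]
    - [0.27, -0.134, 0]
    - [0.315, -0.157, 0]
    - [0.36, -0.18, 0]
    - [0.405, -0.202, 0]
    - [0.45, -0.225, 0]
  rotation:
    - [0, 0, 0]
    - [0, 0, 0]
    - [0, 0, 0]
    - [0, 0, 0]
    - [0, 0, 0]
    - [0, 0, 0]
    - [0, 0, 0]
    - [0, 0, 0]
    - [0, 0, 0]
    - [0, 0, 0]

```text
time: 1.15
tool_pos: [537.3, -231.2, 250.1]
tcp_rot: [-180.0, 0.0, 16.6]
ft_force: [0.0, -2.0, -0.4]
finger_gap: -0.2
grip_force: 0.0
```

Emit:
servo_tool:
  fingers: [0, 0, 0, 0]
  linear:
    - [0, 0, 0]
    - [0, 0, 0]
    - [0, 0, 0]
    - [0, 0, 0]
  rotation:
    - [0, 0, 0]
    - [0, 0, 0]
    - [0, 0, 0]
    - [0, 0, 0]

```text
time: 1.55
tool_pos: [535.3, -234.1, 250.2]
tcp_rot: [180.0, 0.0, 16.5]
ft_force: [0.2, 0.5, -0.0]
finger_gap: -0.1
grip_force: 0.0
```

```bash
cat > w.py <<'E'
from bench import r
import cv2,pickle,sys
from h import *
n=sys.argv[1];s=r.snapshot('wrist');pickle.dump(s,open(n+'.pkl','wb'))
cv2.imwrite(f'pics/{n}.png',cv2.resize(s['frame'][:,:,::-1],None,fx=1.5,fy=1.5))
q=r.sense();print(q['time'],q['tool_pos'],q['tcp_rot'],q['ft_force'],q['joint_pos'].round(1),q['finger_gap'])
for p in eval(sys.argv[2]): print(px(s,p)*1.5)
E
python3 w.py w1 '[(570,-230,94),(575,-155,94)]'
```

```text
1.6 [ 535.30699157 -234.11902201  250.28689843] [1.79996350e+02 1.27900192e-02 1.64879671e+01] [0.4715754  0.20503844 0.06018959] [-28.6   5.1  87.9  -0.   87.1  44.9] -0.17886994174184703
[383.55 207.45]
[260.7 162.3]
```

View pics/w1.png

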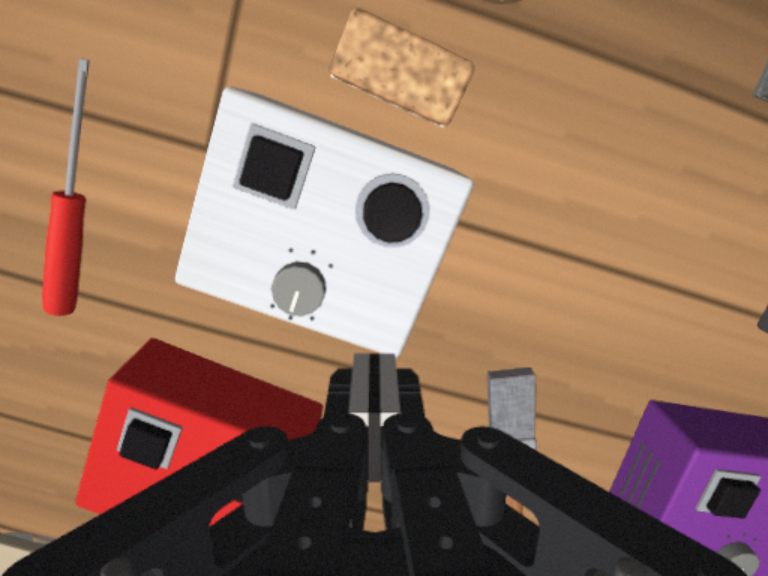

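The wrist picture shows the aluminium station clearly, with the round key at (393,212) and the square at (273,167). Moving on to above the power box.

Emit:
servo_tool:
  fingers: [0, 0, 0, 0, 0, 0, 0, 0, 0, 0]
  linear:
    - [0.014, -0.045, 0]
    - [0.028, -0.09, 0]
    - [0.042, -0.135, 0]
    - [0.056, -0.18, 0]
    - [0.07, -0.225, 0]
    - [0.084, -0.27, 0]
    - [0.098, -0.315, 0]
    - [0.112, -0.36, 0]
    - [0.126, -0.405, 0]
    - [0.14, -0.45, 0]
  rotation:
    - [0, 0, 0]
    - [0, 0, 0]
    - [0, 0, 0]
    - [0, 0, 0]
    - [0, 0, 0]
    - [0, 0, 0]
    - [0, 0, 0]
    - [0, 0, 0]
    - [0, 0, 0]
    - [0, 0, 0]

```text
time: 2.6
tool_pos: [541.8, 239.0, 250.7]
tcp_rot: [180.0, -0.0, 16.5]
ft_force: [1.2, -0.7, -0.3]
finger_gap: 0.2
grip_force: 0.0
```

Emit:
servo_tool:
  fingers: [0, 0, 0, 0, 0, 0]
  linear:
    - [0.01, -0.03, 0.02]
    - [0.015, -0.045, 0.04]
    - [0.015, -0.045, 0.04]
    - [0.015, -0.045, 0.04]
    - [0.015, -0.045, 0.04]
    - [0.015, -0.045, 0.04]
  rotation:
    - [0, 0, 0]
    - [0, 0, 0]
    - [0, 0, 0]
    - [0, 0, 0]
    - [0, 0, 0]
    - [0, 0, 0]

```text
time: 3.2
tool_pos: [544.3, 284.6, 212.0]
tcp_rot: [-180.0, -0.1, 16.5]
ft_force: [0.1, -0.2, 0.7]
finger_gap: -0.0
grip_force: 0.0
```

```bash
python3 w.py w2 '[(558,289,64),(567,209,64)]'; python3 - <<'E'
import pickle
from h import *
s=pickle.load(open('w1.pkl','rb'))
print(at(s,393/1.5,212/1.5,94),at(s,273/1.5,167/1.5,94),px(s,(535.3,-234.1,231))*1.5)
E
```

```text
3.25 [544.15706769 284.80030158 211.79071849] [-1.79989847e+02 -1.24495841e-01  1.65094634e+01] [ 0.51603596 -0.31959063 -0.51945463] [22.8 10.7 85.8 -0.  83.4 96.3] -0.033244751641413425
[372.9  244.65]
[506.25 267.9 ]
[ 569.  -236.1   94. ] [ 574.4 -162.4   94. ] [373.2 377.1]
```

View pics/w2.png

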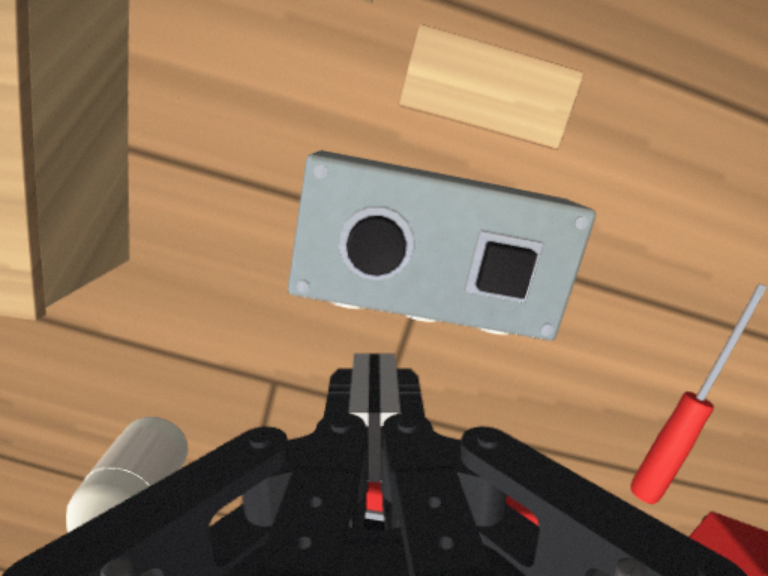

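The wrist picture shows the power box's round key at (377,245) and the square at (508,270). I'll descend to a hover about 20 mm above the round key and check alignment there.

Emit:
servo_tool:
  fingers: [0, 0, 0, 0, 0, 0, 0]
  linear:
    - [0.007, 0, 0.03]
    - [0.014, 0.001, 0.06]
    - [0.014, 0.001, 0.09]
    - [0.014, 0.001, 0.104]
    - [0.014, 0.001, 0.104]
    - [0.014, 0.001, 0.104]
    - [0.014, 0.001, 0.104]
  rotation:
    - [0, 0, 0]
    - [0, 0, 0]
    - [0, 0, 0]
    - [0, 0, 0]
    - [0, 0, 0]
    - [0, 0, 0]
    - [0, 0, 0]

```text
time: 3.95
tool_pos: [558.3, 289.3, 108.8]
tcp_rot: [-180.0, -0.2, 16.6]
ft_force: [0.2, -0.2, 0.9]
finger_gap: 0.1
grip_force: 0.0
```

```bash
python3 w.py w3 '[(558,287.5,64)]'; python3 - <<'E'
import pickle,numpy as np,cv2
from h import *
s=pickle.load(open('w2.pkl','rb'))
print(at(s,377/1.5,245/1.5,64),at(s,508/1.5,270/1.5,64))
T=np.array(s['camera_from_world']);print('cam',-T[:3,:3].T@T[:3,3])
E
```

```text
4.0 [558.26728956 289.28669178 108.74154921] [-179.97716068   -0.20738335   16.60227983] [1.27991878 0.36195818 0.31814722] [22.7 17.6 88.7  0.  73.4 96.1] 0.19086280607128456
[377.25 346.2 ]
[558.5 286.7  64. ] [566.1 207.6  64. ]
cam [621.85147899 307.31256737 335.98077653]
```

View pics/w3.png

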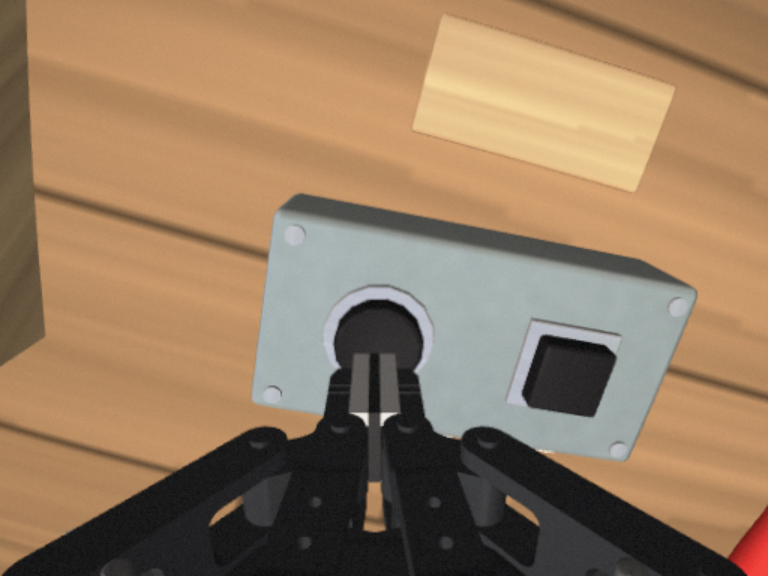

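The cap centre is at (379,345), so the key is near (558,287). The tip is about 2 mm off in +y. I'll correct that, close to about 4 mm above the key, then press at 15–20 mm/s.

Emit:
servo_tool:
  fingers: [0, 0, 0, 0, 0, 0, 0, 0]
  linear:
    - [0, 0.002, 0.005]
    - [0, 0.002, 0.01]
    - [0, 0.002, 0.015]
    - [0, 0.002, 0.02]
    - [0, 0.002, 0.022]
    - [0, 0.002, 0.022]
    - [0, 0.002, 0.022]
    - [0, 0.002, 0.022]
  rotation:
    - [0, 0, 0]
    - [0, 0, 0]
    - [0, 0, 0]
    - [0, 0, 0]
    - [0, 0, 0]
    - [0, 0, 0]
    - [0, 0, 0]
    - [0, 0, 0]

```text
time: 4.8
tool_pos: [557.7, 287.0, 84.6]
tcp_rot: [-180.0, -0.0, 16.6]
ft_force: [0.7, 0.5, -0.2]
finger_gap: 0.0
grip_force: 0.0
```

Emit:
servo_tool:
  fingers: [0, 0, 0, 0]
  linear:
    - [0, 0, 0.0015]
    - [0, 0, 0.003]
    - [0, 0, 0.0045]
    - [0, 0, 0.006]
  rotation:
    - [0, 0, 0]
    - [0, 0, 0]
    - [0, 0, 0]
    - [0, 0, 0]

```text
time: 5.2
tool_pos: [557.9, 287.0, 78.7]
tcp_rot: [-180.0, -0.1, 16.6]
ft_force: [0.7, 0.1, 2.0]
finger_gap: 0.0
grip_force: 1.1
```

Emit:
servo_tool:
  fingers: [0, 0]
  linear:
    - [0, 0, 0.0015]
    - [0, 0, 0.0025]
  rotation:
    - [0, 0, 0]
    - [0, 0, 0]

```text
time: 5.4
tool_pos: [557.1, 286.7, 75.1]
tcp_rot: [180.0, 0.1, 16.6]
ft_force: [-0.4, 0.2, 0.4]
finger_gap: -0.2
grip_force: 0.0
```

Emit:
servo_tool:
  fingers: [0, 0]
  linear:
    - [0, 0, 0]
    - [0, 0, 0]
  rotation:
    - [0, 0, 0]
    - [0, 0, 0]

```text
time: 5.6
tool_pos: [557.2, 286.7, 75.4]
tcp_rot: [180.0, 0.0, 16.6]
ft_force: [0.3, 0.1, -1.1]
finger_gap: -0.1
grip_force: 0.0
```

The force dropped to zero with the tip at about 56 mm, so the key has snapped. I'll lift and verify with the cameras.

Emit:
servo_tool:
  fingers: [0, 0, 0, 0, 0, 0, 0]
  linear:
    - [0, 0, -0.005]
    - [0, 0, -0.02]
    - [0, 0, -0.05]
    - [0, 0, -0.09]
    - [0, 0, -0.12]
    - [0, 0, -0.12]
    - [0, 0, -0.12]
  rotation:
    - [0, 0, 0]
    - [0, 0, 0]
    - [0, 0, 0]
    - [0, 0, 0]
    - [0, 0, 0]
    - [0, 0, 0]
    - [0, 0, 0]

```text
time: 6.3
tool_pos: [558.5, 287.2, 198.3]
tcp_rot: [-180.0, -0.2, 16.6]
ft_force: [-0.6, -1.0, 0.3]
finger_gap: 0.2
grip_force: 0.0
```

```bash
python3 - <<'E'
from bench import r
import pickle,cv2,numpy as np
t=[]
for n,(u,v) in (('scene',(352,272)),('side',(186,314))):
    a=pickle.load(open(n+'.pkl','rb'));b=r.snapshot(n)
    for s in(a,b): t.append(cv2.resize(s['frame'][v-32:v+32,u-45:u+45,::-1],None,fx=4.4,fy=4.4,interpolation=cv2.INTER_CUBIC))
cv2.imwrite('pics/c2.png',np.vstack([np.hstack(t[:2]),np.hstack(t[2:])]));print(r.sense()['tool_pos'],r.sense()['tcp_rot'])
E
```

```text
[556.94776846 286.6232656  195.12661079] [1.79992216e+02 7.37660025e-02 1.66049625e+01]
```

View pics/c2.png

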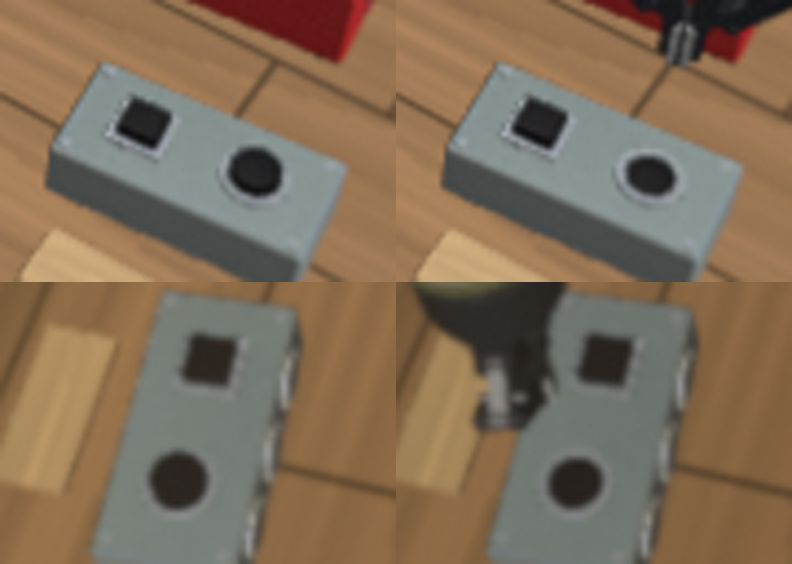

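The right-hand panels show the round key sunk flush into its collar and the square key still up. Now to the station.

Emit:
servo_tool:
  fingers: [0, 0, 0, 0, 0, 0, 0, 0, 0, 0]
  linear:
    - [-0.0125, 0.0455, 0]
    - [-0.025, 0.091, 0]
    - [-0.0375, 0.1365, 0]
    - [-0.05, 0.182, 0]
    - [-0.0625, 0.2275, 0]
    - [-0.075, 0.273, 0]
    - [-0.0875, 0.3185, 0]
    - [-0.1, 0.364, 0]
    - [-0.1125, 0.4095, 0]
    - [-0.125, 0.455, 0]
  rotation:
    - [0, 0, 0]
    - [0, 0, 0]
    - [0, 0, 0]
    - [0, 0, 0]
    - [0, 0, 0]
    - [0, 0, 0]
    - [0, 0, 0]
    - [0, 0, 0]
    - [0, 0, 0]
    - [0, 0, 0]

```text
time: 7.4
tool_pos: [566.5, -186.5, 194.0]
tcp_rot: [-179.9, 0.1, 16.6]
ft_force: [0.2, 0.6, -0.4]
finger_gap: -0.1
grip_force: 0.0
```

Emit:
servo_tool:
  fingers: [0, 0, 0, 0, 0, 0, 0, 0]
  linear:
    - [-0.006, 0.025, 0]
    - [-0.012, 0.046, 0]
    - [-0.012, 0.046, 0.02]
    - [-0.012, 0.046, 0.04]
    - [-0.012, 0.046, 0.06]
    - [-0.012, 0.046, 0.06]
    - [-0.012, 0.046, 0.06]
    - [-0.012, 0.046, 0.06]
  rotation:
    - [0, 0, 0]
    - [0, 0, 0]
    - [0, 0, 0]
    - [0, 0, 0]
    - [0, 0, 0]
    - [0, 0, 0]
    - [0, 0, 0]
    - [0, 0, 0]

```text
time: 8.2
tool_pos: [569.8, -232.6, 136.7]
tcp_rot: [180.0, -0.0, 16.6]
ft_force: [-0.2, 0.6, -0.5]
finger_gap: -0.0
grip_force: 0.0
```

```bash
python3 w.py w4 '[(569,-233,94)]'
```

```text
8.25 [ 570.05287241 -232.63814782  137.1017544 ] [ 1.79931231e+02 -7.18524365e-02  1.66167303e+01] [-0.55505135 -0.26289184 -0.14882765] [-27.   14.2  89.7  -0.   76.   46.4] -0.06678486442101132
[373.65 348.6 ]
```

View pics/w4.png

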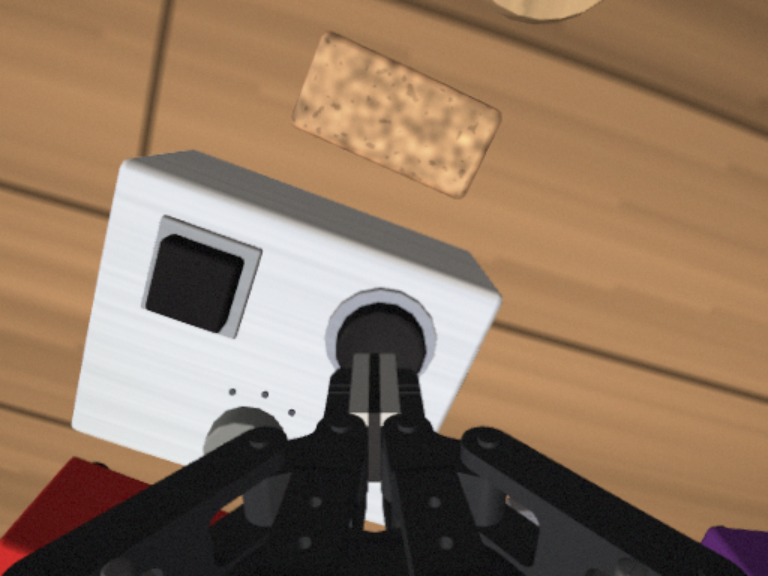

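The cap centre is at (381,348), about 2.5 mm to the right of the tip, which is tool +y. Same procedure as before.

Emit:
servo_tool:
  fingers: [0, 0, 0, 0, 0, 0, 0, 0]
  linear:
    - [0, 0.0025, 0.005]
    - [0, 0.0025, 0.01]
    - [0, 0.0025, 0.015]
    - [0, 0.0025, 0.019]
    - [0, 0.0025, 0.021]
    - [0, 0.0025, 0.021]
    - [0, 0.0025, 0.021]
    - [0, 0.0025, 0.021]
  rotation:
    - [0, 0, 0]
    - [0, 0, 0]
    - [0, 0, 0]
    - [0, 0, 0]
    - [0, 0, 0]
    - [0, 0, 0]
    - [0, 0, 0]
    - [0, 0, 0]

```text
time: 9.05
tool_pos: [570.3, -234.9, 115.1]
tcp_rot: [180.0, -0.0, 16.6]
ft_force: [-0.6, -0.9, -0.4]
finger_gap: -0.2
grip_force: 0.0
```

Emit:
servo_tool:
  fingers: [0, 0, 0, 0]
  linear:
    - [0, 0, 0.0015]
    - [0, 0, 0.003]
    - [0, 0, 0.0045]
    - [0, 0, 0.006]
  rotation:
    - [0, 0, 0]
    - [0, 0, 0]
    - [0, 0, 0]
    - [0, 0, 0]

```text
time: 9.45
tool_pos: [570.4, -235.0, 109.2]
tcp_rot: [180.0, -0.0, 16.6]
ft_force: [-0.2, -0.1, 2.5]
finger_gap: -0.2
grip_force: 1.5
```

Emit:
servo_tool:
  fingers: [0, 0]
  linear:
    - [0, 0, 0.0015]
    - [0, 0, 0.0025]
  rotation:
    - [0, 0, 0]
    - [0, 0, 0]

```text
time: 9.65
tool_pos: [569.8, -234.7, 105.7]
tcp_rot: [-180.0, 0.0, 16.6]
ft_force: [0.3, -0.2, -0.2]
finger_gap: -0.1
grip_force: 0.0
```

Emit:
servo_tool:
  fingers: [0, 0]
  linear:
    - [0, 0, 0]
    - [0, 0, 0]
  rotation:
    - [0, 0, 0]
    - [0, 0, 0]

```text
time: 9.85
tool_pos: [569.9, -234.7, 105.9]
tcp_rot: [-180.0, 0.0, 16.6]
ft_force: [-0.4, 0.0, -0.2]
finger_gap: -0.1
grip_force: 0.0
```

It snapped again: force zero with the tip at about 87 mm. Lifting to verify.

Emit:
servo_tool:
  fingers: [0, 0, 0, 0, 0, 0, 0, 0]
  linear:
    - [0, 0, -0.005]
    - [0, 0, -0.02]
    - [0, 0, -0.05]
    - [0, 0, -0.09]
    - [0, 0, -0.12]
    - [0, 0, -0.12]
    - [0, 0, -0.12]
    - [0, 0, -0.12]
  rotation:
    - [0, 0, 0]
    - [0, 0, 0]
    - [0, 0, 0]
    - [0, 0, 0]
    - [0, 0, 0]
    - [0, 0, 0]
    - [0, 0, 0]
    - [0, 0, 0]

```text
time: 10.65
tool_pos: [569.6, -234.6, 225.6]
tcp_rot: [-179.9, 0.1, 16.6]
ft_force: [-0.6, 0.0, -0.0]
finger_gap: 0.3
grip_force: 0.0
```

```bash
python3 - <<'E'
from bench import r
import pickle,cv2,numpy as np
t=[];b=r.snapshot('scene')
for u,v in ((235,205),(352,272)):
    a=pickle.load(open('scene.pkl','rb'))
    for s in(a,b): t.append(cv2.resize(s['frame'][v-32:v+32,u-45:u+45,::-1],None,fx=4.4,fy=4.4,interpolation=cv2.INTER_CUBIC))
cv2.imwrite('pics/c3.png',np.vstack([np.hstack(t[:2]),np.hstack(t[2:])]));print(r.sense()['tool_pos'])
E
```

```text
[ 569.39245167 -234.4475737   224.99255648]
```

View pics/c3.png

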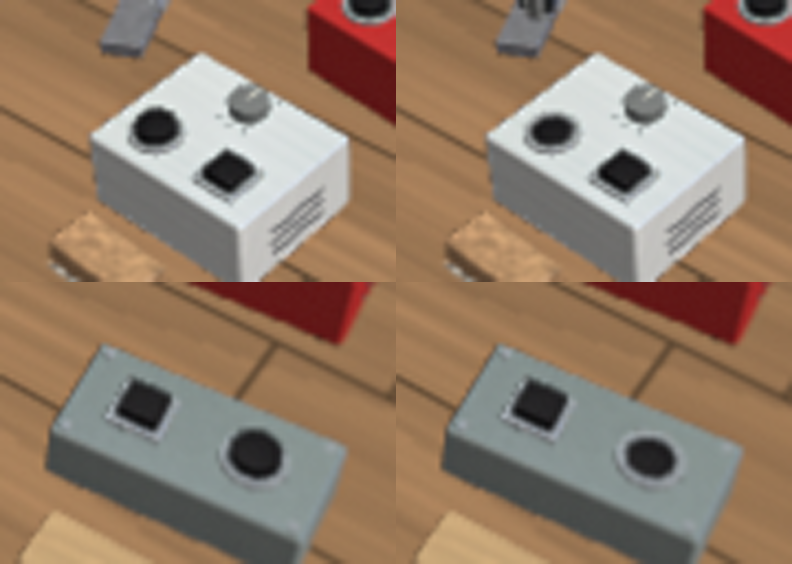

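In the right-hand panels both round keys are in and both square keys are up.

```bash
python3 -c "
from bench import r
print(r.hand_in())"
```

```text
the job is handed in; nothing more can be done
None
```

The job is handed in: both round keys snapped in, power box first and then station, at under 3 N in every reading; the last images show both in and both square keys up, but no verdict was returned.

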